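# Swap a trackball's ball and blow out its socket

### The arm

A 6-joint arm with a two-finger parallel gripper is mounted at the origin on the work surface. World frame = base frame: x ahead of the robot, y to its left, z up, the work surface at z = 0. Lengths are in mm, angles in rad, forces in N, time in s.
With the tool pointing down it reaches from about 275 to 1000 mm from the base axis. Payload 8.4 kg.
Tool frame: the origin (TCP) lies on the centre line of the jaws, within the pads' length; the fingertips stand 17 mm ahead of it and the grasp point (between the pads) lies 2 mm behind it (r.tcp_to_tips is the z of the fingertips in the tool frame, in mm); z points along the fingers, y is the direction in which the jaws open and shut (so a half turn about z gives the same grasp; the last joint's range is limited). The gripper opens to 85 mm and grips with 20 to 120 N. Pads are 22 mm wide; open, the fingers measure 114 mm over their backs; the gripper's body (76 mm by 85 mm) begins 54 mm behind the grasp point. The pads swing forward as they close: fully open they stand 13 mm farther back than shut.
Start: joints at [-1.333, 0.353, 1.633, -0, 1.155, -0.002], TCP at [148.441, -607.119, 248.281] pointing down, gripper open.
Joint ranges: [-2.63, 2.63], [-0.92, 2.1], [0.06, 2.66], [-1.3, 4.44], [0, 2.69], [-3.02, 3.02]. Speed limits (rad/s): [2.22, 2.22, 2.79, 3.14, 3.14, 3.14].

### API

Orientations are given as [roll, pitch, yaw] about the fixed x, y, z axes, in that order (R = Rz(yaw) Ry(pitch) Rx(roll)).
In Python, from rig import r, cams, job gives the robot as it stands.
- The arm moves only by the tool drive_tool, never from a script. Its argument "deltas" is a list of rows, each a list of 4 numbers: the shift along the tool's x, y, z in cm, then the turn about the tool's z in rad. In form: [[x, y, z, roll], ...]. A call has 1 to 12 rows; each row shifts and turns the commanded pose from where the row before left it, along the tool's axes as they then stand; what a row does not reach is not made up. A row lasts 1/12 s, in which the tool goes at most 41.7 mm and 7.16 degrees, less where a joint would pass 70% of its speed; a pose out of reach is approached as far as the arm can. A call with a gripper value outside its range is refused whole. "jaw" is the closure, from 0 (fully open) to 1 (shut), set as the call begins (left out, the last holds). The fingers move at their own pace and stop on an object; "force" is the grip in N (left out, the last holds). Time passes only in rows, so rows that do not move let the fingers close. It gives the time, the measured TCP pose, the force and the opening at its end, in the units of the state.
- r.sense(): the state, without advancing time (a new reading comes with each control period).
- cams.grab_frame(name): name is "side" or "top" or "wrist"; returns (picture, depth): 480x640x3 uint8, red, green, blue; 480x640 float32, mm along the optical axis (not along the pixel's ray), 0 where there is no reading.
- cams.camera_params(name): a dict with "fx", "fy", "cx", "cy" (pixels), "k1" (the pictures are not rectified: a ray, as slopes to the right and down, at radius r is drawn at 1 + k1 r^2 times it, then the intrinsics apply), "R" (3x3) and "t" (3): a world point X has camera coordinates R X + t. Camera axes: x right, y down, z forward; pixel columns grow to the right and rows downward; lengths in mm; the calibration is good to about 2 mm. A picture is of the moment at which its call begins: read the wrist's pose just before it. camera_params takes no time and is no camera call; for the wrist camera it gives the pose at the moment of the call.
- job.sign_off(): hands the job in, once; it reports no verdict.
The state is a dict: "clock": time; "qpos": joint angles; "qvel": joint speeds; "joint_efforts": joint torques, N m; "eef_pos": TCP position; "tcp_rot": TCP orientation; "contact_force": force on the tool from outside, world axes, zero at the start; "wrist_torque": the same for the moment, N m; "opening": opening from 0.0 (shut) to 1.0 (fully open).
Only numpy, scipy, OpenCV 4.12 (cv2) and the standard library are available. Lean on these libraries where they do the work, as an engineer would, in place of code of your own. Each camera call takes 0.05 s, during which the arm holds its last target. There are 200 camera calls.

### The job

Take the worn ball out of the trackball's tilted socket and set it in the empty dimple of the tray; then, with the socket empty, squeeze the blow gun's trigger fully home for about a second and let it spring back. Then set the fresh ball of the same size from the tray into the socket so that it sits fully home. Handle the balls gently without dropping them or pressing hard, do not knock the nozzle, and leave the larger ball and the other things alone.

Things in the scene. Friction and masses are not known exactly. Their poses are not given: they have to be found in the camera images.
- station: Fixed steel base plate (225 x 280 mm, 10 mm thick) carrying the trackball in a tilted cradle, the blow gun and its nozzle. Origin on the table surface, the plate spans x -77 to 147, y -140 to 140 mm; its -x side faces the robot (within 0.25 rad). Trackball at its -y end, gun at its +y end. Everything on it is fixed except the trigger.
- trackball: Beige trackball housing, sloping face 100 x 90 mm, with a round socket 35 mm wide, 12 mm deep, tilted 35 deg towards the station's -x. Origin: centre of a seated 40 mm ball, 105 mm above the table. z points out along the socket's axis, y along the station's y, x up the slope; the face is at z = -9.7 mm. The ball is held by gravity only and leaves along z; the nozzle covers it from above.
- nozzle: Fixed steel fan nozzle over the socket: a bar on a bent 9 mm tube. Its frame coincides with station; the bar spans x 47 to 65, y -120 to -40, z 153 to 162 mm of it; the tube runs from the bar back (+x) and down to the barrel at (100, 30, 70) mm. A ball moving along the socket's axis passes it by 9 mm.
- trigger (a joint): Sprung trigger of the blow gun, rad: 0 released, 0.30 fully squeezed. Vertical hinge at station (80, 66) mm; it swings towards the grip (+y of the station). About 7 N to start and 11 N to hold it home, at the pad; springs back by itself.
- trigger_pad (a point): Middle of the outer face of the trigger bar, 55 mm from the hinge, 70 mm above the table (bar 8 mm thick, 22 mm tall; its outer face looks to the station's -y). It moves with the trigger, 16 mm to the station's +y when squeezed.
- grip_back (a point): Back face (the station's +y side) of the gun's fixed black grip, across from the trigger pad, 70 mm above the table. The gun lies on its side: grip 115 mm long along the station's x, 24 mm deep (y), 28 mm tall, underside 56 mm above the table. Outer faces of trigger and grip are 55 mm apart released, 39 mm squeezed, with free room beside and above.
- tray: Fixed light grey ball tray, 225 x 85 mm, 24 mm tall. Three equal round dimples, 28 mm wide and 9 mm deep, in a row along its x axis at -70, 0 and +70 mm. Origin at the centre of its underside.
- park (a point): Where the centre of a 40 mm ball lies when it rests in the tray's empty dimple (the one at the end nearest the robot, x = -70 mm), 38.3 mm above the table, 14.3 mm above the tray's top.
- worn_center (a point): Centre of the worn ball: smooth dark grey, 40 mm diameter, about 57 g; at the start it sits in the trackball's socket.
- fresh_center (a point): Centre of the fresh ball: smooth dark grey, 40 mm diameter, about 57 g; at the start it rests in the middle or the far dimple of the tray.
- big_center (a point): Centre of the spare ball for another model, dark grey, 52 mm diameter, in the other of those two dimples. Not to be moved.
- driver: Screwdriver lying on the mat in front of the robot's base. Bystander.
- duster: Small can of contact cleaner, 48 mm diameter, 100 mm tall, standing at the far side of the table. Bystander.
- screwbox: Low open screw box, 60 x 100 x 25 mm, on the mat in front of the robot's base. Bystander.
- worn: The worn 40 mm ball (its origin lies on its skin and turns with it: use its centre point).
- fresh: The fresh 40 mm ball (its origin lies on its skin and turns with it: use its centre point).
There are look-alikes about, which are no part of the job. What is shaped like the fresh but red or white is not meant.

How it is judged:
By the outcome, as a careful person would: the job done as asked, in the order asked, and still so for the second after the job is handed in, with the robot touching nothing.
It also fails if it takes over 72 s, if anything falls off the work surface, if the arm or the gripper's body presses on something with over 40 N, if the wrist force passes 120 N, or if a joint passes its speed limit or range.

## Working session

There is one attempt and no reset: what is moved stays moved. The work goes in short steps, Python scripts to look and compute and a tool call to move; the robot and the scene stay as the last step left them, time stands still between calls to the robot, and variables do not carry over. Pictures are saved under pics/ and viewed, about 8 in all and at most 12, crops included, and the job is handed in when it is done.

Besides the shell and the picture viewer there is one more tool, called after ">>>" as a command line: name --pt "numbers of a row" for each row, then --argument value for the rest. drive_tool: Moves the arm, as the interface text tells. Its arguments: {"type":"object","properties":{"deltas":{"type":"array"},"jaw":{"type":"number"},"force":{"type":"number"}},"required":["deltas"]}

```bash
mkdir -p pics; ls
python3 - <<'E'
from rig import r,cams,job
import cv2,numpy as np
s=r.sense();print({k:np.round(v,3) for k,v in s.items()})
for n in("top","side"):
    im,d=cams.grab_frame(n);cv2.imwrite(f"pics/{n}0.png",im[:,:,::-1]);np.save(f"pics/{n}0.npy",d)
    p=cams.camera_params(n);print(n,{k:np.round(v,3).tolist() for k,v in p.items()})
    np.savez(f"pics/{n}0.npz",im=im,d=d,**p)
E
```

```text
pics
{'clock': np.float64(0.0), 'qpos': array([-1.333,  0.354,  1.634, -0.   ,  1.155, -0.002]), 'qvel': array([-0.   , -0.002,  0.002,  0.003,  0.001, -0.   ]), 'joint_efforts': array([-3.0000e-03, -6.0525e+01, -3.4207e+01, -0.0000e+00,  9.0000e-03,
       -0.0000e+00]), 'eef_pos': array([ 148.33 , -606.668,  247.549]), 'tcp_rot': array([-3.14,  0.  ,  0.24]), 'contact_force': array([-0.422,  0.058, -0.392]), 'wrist_torque': array([-0.02 , -0.037, -0.041]), 'opening': np.float64(1.0)}
top {'fx': 589.654, 'fy': 589.654, 'cx': 311.537, 'cy': 227.621, 'k1': -0.036, 'R': [[-0.018, -0.999, -0.031], [-0.983, 0.023, -0.18], [0.181, 0.028, -0.983]], 't': [33.473, 582.469, 933.966]}
side {'fx': 433.598, 'fy': 433.598, 'cx': 328.486, 'cy': 236.367, 'k1': -0.089, 'R': [[-0.987, -0.163, -0.011], [-0.085, 0.567, -0.82], [0.139, -0.808, -0.573]], 't': [600.723, 120.901, 901.058]}
```

View pics/top0.png

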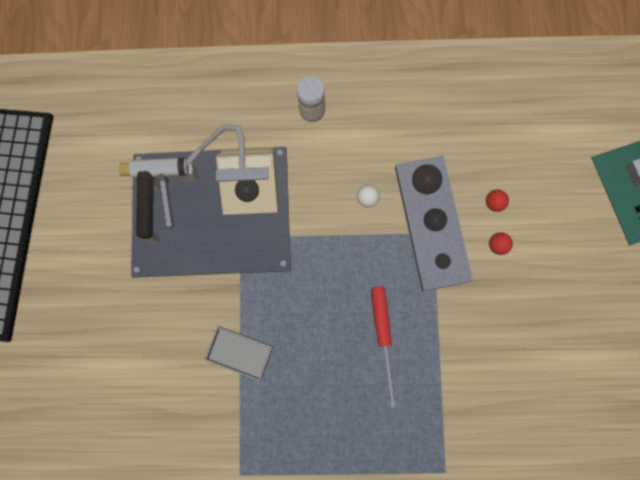

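View pics/side0.png

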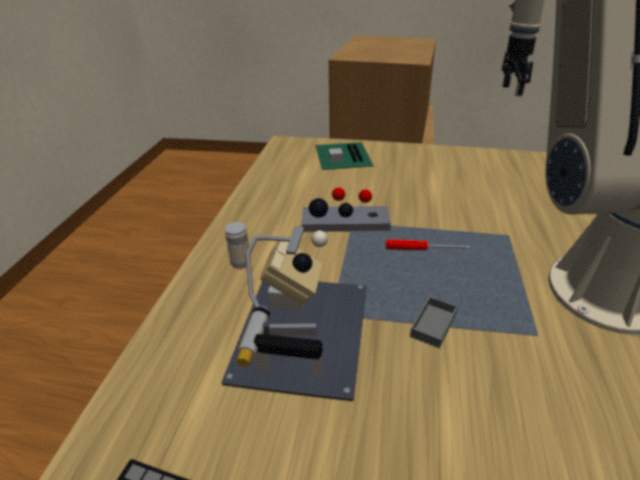

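Top view: the station is at the upper left, with plate screws at about (138,157), (280,153), (283,263) and (136,270). The worn ball is at (247,190) under the bar at (242,174). In the tray, the empty dimple is at (443,261), the fresh ball at (435,219) and the big ball at (427,179). The side view agrees: fresh ball at (345,211), worn ball at (302,262).

```bash
cat > h.py <<'E'
import numpy as np,cv2
from scipy.optimize import least_squares
def rays(p,uv):
    uv=np.asarray(uv,float).reshape(-1,2)
    xd=(uv-[p['cx'],p['cy']])/[p['fx'],p['fy']]; x=xd.copy()
    for _ in range(8): x=xd/(1+p['k1']*(x**2).sum(1,keepdims=True))
    return np.c_[x,np.ones(len(x))]
def at_depth(p,uv,z): return (rays(p,uv)*np.asarray(z).reshape(-1,1)-p['t'])@p['R']
def at_height(p,uv,h):
    d=rays(p,uv)@p['R']; c=-p['R'].T@p['t']; return c+d*((h-c[2])/d[:,2])[:,None]
def proj(p,X):
    c=np.atleast_2d(X)@p['R'].T+p['t']; x=c[:,:2]/c[:,2:]
    return x*(1+p['k1']*(x**2).sum(1,keepdims=True))*[p['fx'],p['fy']]+[p['cx'],p['cy']]
def cloud(p,d,u0,u1,v0,v1):
    v,u=np.mgrid[v0:v1,u0:u1]; z=d[v0:v1,u0:u1]; m=z>0
    return at_depth(p,np.c_[u[m],v[m]],z[m]),np.c_[u[m],v[m]]
def sphere(P,R,c0):
    return least_squares(lambda c:np.linalg.norm(P-c,axis=1)-R,c0,loss='soft_l1',f_scale=1).x
def ball(p,im,d,box,R):
    P,uv=cloud(p,d,*box); g=im[uv[:,1],uv[:,0]].max(1)<70
    P=P[g]; c0=np.median(P,0)-[0,0,R*.7]; c=sphere(P,R,c0)
    k=abs(np.linalg.norm(P-c,axis=1)-R)<4
    return sphere(P[k],R,c),k.sum(),np.std(np.linalg.norm(P[k]-c,axis=1)), uv[g].min(0),uv[g].max(0)
E
python3 - <<'E'
from h import *
np.set_printoptions(precision=1,suppress=True)
L={n:dict(np.load(f"pics/{n}0.npz")) for n in("top","side")}
B={'top':{'worn':((230,265,183,206),20),'fresh':((420,450,204,234),20),'big':((408,446,160,198),26)},
'side':{'worn':((290,315,250,275),20),'fresh':((335,356,201,216),20),'big':((305,332,195,217),26)}}
for n in B:
    p=L[n]
    for b,(box,R) in B[n].items():print(n,b,*ball(p,p['im'],p['d'],box,R))
p=L['top']
S=at_height(p,[(138,157),(280,153),(283,263),(136,270)],10);print('screws',S)
print('dimple',at_height(p,[(443,261)],24))
print('tray corners',at_height(p,[(397,164),(443,157),(470,280),(424,289)],24))
P,uv=cloud(p,p['d'],205,275,165,185);k=(P[:,2]>148)
print('bar pts',k.sum(),np.percentile(P[k],[2,50,98],axis=0))
# plate corner via dark plate mask
E
```

```text
top worn [639.1 123.6 104.6] 328 1.2573885511772223 [236 183] [257 200]
top fresh [ 595.7 -188.4   38. ] 367 1.3416262257866605 [424 209] [446 230]
top big [ 664.7 -176.6   45.5] 631 1.3459276777616227 [413 165] [441 193]
side worn [639.2 123.1 105.2] 268 1.06307432920058 [293 254] [311 271]
side fresh [ 596.1 -188.2   39. ] 151 1.5956907719860822 [338 203] [352 215]
side big [ 665.  -177.    46.5] 279 1.4458808185710448 [309 199] [327 216]
screws [[728.6 334.8  10. ]
 [728.5  76.6  10. ]
 [529.9  73.1  10. ]
 [523.  330.9  10. ]]
dimple [[ 525.5 -200.2   24. ]]
tray corners [[ 698.3 -129.9   24. ]
 [ 708.9 -211.    24. ]
 [ 492.2 -243.8   24. ]
 [ 478.7 -165.6   24. ]]
bar pts 655 [[640.   85.7 156.7]
 [648.7 123.7 161.8]
 [659.7 160.9 165.1]]
```

Run:
```python
import cv2
a=cv2.imread('pics/top0.png')[120:290,110:310];b=cv2.imread('pics/side0.png')[215:400,220:380]
a=cv2.resize(a,None,fx=3,fy=3,interpolation=2);cv2.imwrite('pics/a.png',a)
```

```text
(no output)
```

View pics/a.png

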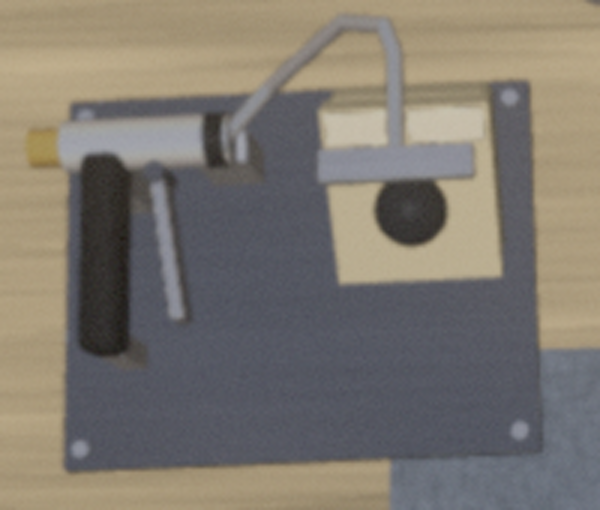

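The ball fits from both cameras agree to about 1 mm. The worn ball's position in the station also matches the geometry, about (45, −80). Station yaw is about 0.018. Next I turn the jaws to the station's y and travel.

>>> drive_tool --pt "0 0 0 0.111" --pt "0 0 0 0.111" --pt "2 -3 0 0" --pt "2 -3 0 0" --pt "2 -3 0 0" --pt "2 -3 0 0" --pt "2 -3 0 0" --pt "2 -3 0 0" --pt "2 -3 0 0" --pt "2 -3 0 0" --pt "2 -3 0 0" --pt "2 -3 0 0"

```text
clock: 1.1
eef_pos: [343.5, -301.9, 248.2]
tcp_rot: [-3.141, 0.0, 0.018]
contact_force: [0.4, 0.1, 0.5]
opening: 1.002
```

>>> drive_tool --pt "2.07 -3.5 0 0" --pt "2.07 -3.5 0 0" --pt "2.07 -3.5 0 0" --pt "2.07 -3.5 0 0" --pt "2.07 -3.5 0 0" --pt "2.07 -3.5 0 0" --pt "2.07 -3.5 0 0" --pt "2.07 -3.5 0 0" --pt "2.07 -3.5 0 0" --pt "2.07 -3.5 0 0" --pt "2.07 -3.5 0 0" --pt "2.07 -3.5 0 0" --jaw 0.3

```text
clock: 2.1
eef_pos: [584.3, 122.8, 247.9]
tcp_rot: [3.141, 0.001, 0.018]
contact_force: [0.7, -0.6, -0.0]
opening: 0.701
```

Run:
```python
from rig import r,cams
from h import *
np.set_printoptions(precision=1,suppress=True)
s=r.sense();print(s['eef_pos'],s['opening'],r.tcp_to_tips)
for n in('wrist','side'):
    p=cams.camera_params(n); im,d=cams.grab_frame(n);np.savez(f'pics/{n}1.npz',im=im,d=d,**p)
    cv2.imwrite(f'pics/{n}1.png',im[:,:,::-1])
    if n=='wrist': print(-p['R'].T@p['t'],p['R'],p['fx'],proj(p,[639.2,123.3,105]))
im=cv2.imread('pics/side1.png')[100:340,180:420]
w=cv2.imread('pics/wrist1.png')
cv2.imwrite('pics/b.png',np.hstack([cv2.resize(im,(400,400)),cv2.resize(w,(400,300))[ :300] if 0 else cv2.copyMakeBorder(cv2.resize(w,(400,300)),0,100,0,0,0)]))
```

```text
[584.3 122.8 247.9] 0.7009086785977683 17.0
[654.1 124.2 373. ] [[ 0.  -1.   0. ]
 [-1.  -0.   0.3]
 [-0.3 -0.  -1. ]] 425.3090340790507 [[320.1 147.3]]
```

View pics/b.png

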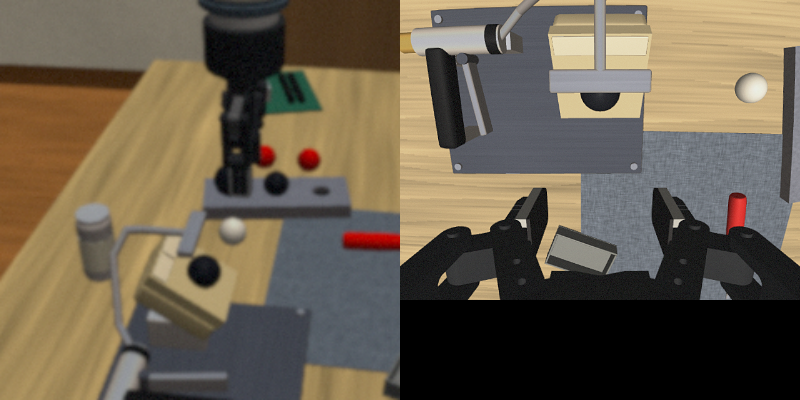

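Left: the gripper stands in front of the nozzle, with the bar at about (192,235) and the worn ball at (203,270) in the picture. Right: the wrist view shows the ball half covered by the bar, both fingers clear. Next I measure how far the fingers reach in x at each height, to check they will clear the bar.

Run:
```python
from h import *
np.set_printoptions(precision=1,suppress=True)
for n in('wrist','side'):
    p=dict(np.load(f'pics/{n}1.npz'));P,uv=cloud(p,p['d'],0,640,0,480);Q=P-[584.3,122.8,247.9]
    for z in range(-20,72,6):
        k=(abs(Q[:,2]-z)<3)&(abs(Q[:,0])<45)&(abs(Q[:,1])<75)
        if k.sum()>15:print(n,z,k.sum(),'x',np.percentile(Q[k,0],[2,50,98]),'y',np.percentile(Q[k,1],[1,99]), 'absy>', np.percentile(abs(Q[k,1]),[2,98]))
p=dict(np.load('pics/wrist1.npz'));P,uv=cloud(p,p['d'],0,640,0,480)
k=(abs(P[:,0]-650)<40)&(P[:,2]>145)&(P[:,2]<172)&(abs(P[:,1]-123)<60)&(P[:,0]<680)
b=P[k];print('bar',np.percentile(b,[1,50,99],axis=0))
f=k&(abs(P[:,2]-161)<4);B=P[f]
for y in range(90,165,10):
    q=B[abs(B[:,1]-y)<4];print(y,np.percentile(q[:,0],[2,98]),np.median(q[:,2]))
```

```text
wrist -14 79 x [-8.9  0.7  8.8] y [-30.1  30.2] absy> [29.6 30.2]
wrist -8 593 x [-9.5  5.  12.2] y [-39.9  40. ] absy> [29.5 40. ]
wrist -2 976 x [-9.6  7.6 12.3] y [-42.5  42.8] absy> [29.4 42.7]
wrist 4 1141 x [-9.7  7.6 12.3] y [-42.9  43.2] absy> [29.5 43.2]
wrist 10 1336 x [-9.5  7.3 12.3] y [-42.8  43.2] absy> [29.5 42.9]
wrist 16 1438 x [-9.5  7.6 12.5] y [-42.9  43. ] absy> [29.5 43. ]
wrist 22 1519 x [-8.   8.5 12.5] y [-35.7  36.3] absy> [29.6 36.1]
wrist 28 1093 x [ 1.9  9.9 13.9] y [-49.5  50.2] absy> [29.7 49.9]
wrist 34 2834 x [ 6.1 11.9 14.8] y [-58.4  59.1] absy> [30.6 59. ]
wrist 40 9140 x [-9.2  6.7 14.6] y [-60.6  61. ] absy> [29.1 60.8]
wrist 46 7633 x [-9.9  1.1 13.9] y [-61.8  62.1] absy> [33.2 61.9]
wrist 52 4782 x [-8.2 13.  18.3] y [-62.7  63.2] absy> [21.5 62.9]
wrist 58 9223 x [ 3.6 11.6 18.4] y [-62.4  62.7] absy> [ 1.5 62.6]
wrist 64 10805 x [ 5.9 11.9 18.4] y [-58.7  59.2] absy> [ 0.8 59. ]
wrist 70 5412 x [10.4 17.2 18.7] y [-55.4  55.8] absy> [ 2.2 55.6]
side -8 37 x [-7.5 -0.6 12.1] y [-27.1  44.1] absy> [23.7 43.7]
side -2 47 x [-7.7 -2.3 12.1] y [-
[... 408 characters left out ...]
.8 68. ]
side 46 88 x [-9.9  1.1 12.6] y [-19.4  69.4] absy> [19.6 69.3]
side 52 46 x [-13.5  -8.   13.5] y [-19.5  70.8] absy> [16.9 70.7]
side 58 70 x [-14.4  -9.2  12.9] y [-20.5  71.8] absy> [15.1 71.4]
side 64 86 x [-14.1  -5.1  12.7] y [-20.6  71.8] absy> [17.4 71.7]
side 70 92 x [-14.4  -3.9  12.8] y [-59.8  72.4] absy> [10.1 72.3]
bar [[641.8  85.2 158.6]
 [652.2 123.8 161.3]
 [678.4 162.4 163. ]]
90 [642.7 660.6] 161.35631378411603
100 [642.5 660.4] 161.39892885483192
110 [642.2 660.2] 161.3160662943725
120 [642.5 678.9] 161.15296753142977
130 [642.2 678.7] 161.14058476419305
140 [641.7 659.1] 161.42757770583603
150 [641.5 659. ] 161.369932367407
160 [641.4 658.9] 161.26777590498222
```

>>> drive_tool --pt "0.2 0 2.2 0" --pt "0.2 0 2.2 0" --pt "0.2 0 2.2 0" --pt "0.2 0 2.2 0" --pt "0.2 0 2.2 0" --pt "0 0 1.6 0" --pt "0 0 0.8 0" --pt "0 0 0 0" --pt "0 0 0 0"

```text
clock: 2.95
eef_pos: [593.8, 120.7, 114.4]
tcp_rot: [3.141, 0.001, 0.018]
contact_force: [-0.0, -0.3, -0.3]
opening: 0.699
```

Run:
```python
from rig import r,cams
from h import *
np.set_printoptions(precision=1,suppress=True)
s=r.sense();e=s['eef_pos'];print(e,s['tcp_rot'])
p=cams.camera_params('wrist'); im,d=cams.grab_frame('wrist')
P,uv=cloud(p,d,0,640,0,480);Q=P-e
for z in range(-18,30,4):
    k=(abs(Q[:,2]-z)<2)&(abs(Q[:,1])<31)&(abs(Q[:,1])>28.5)&(abs(Q[:,0])<20)
    if k.sum()>5:print(z,k.sum(),np.percentile(Q[k,0],[1,99]))
g=(im[uv[:,1],uv[:,0]].max(1)<70)&(np.linalg.norm(P-[639.2,123.3,105],axis=1)<24)
c=sphere(P[g],20,[639.2,123.3,105.]);print('ball',g.sum(),c)
k=(abs(P[:,0]-650)<20)&(P[:,2]>150)&(P[:,2]<172)&(abs(P[:,1]-123)<35);print('bar',k.sum(),np.percentile(P[k],[1,50,99],axis=0))
```

```text
[593.8 120.7 114.4] [3.1 0.  0. ]
-14 26 [-7.2  8.4]
-10 255 [-9.6 11. ]
-6 335 [-10.4  12.2]
-2 359 [-10.8  12.3]
2 384 [-10.6  12.2]
6 427 [-10.6  12.2]
10 492 [-10.6  12.2]
14 505 [-10.6  12.2]
18 559 [-10.8  12.4]
22 540 [-9.1 12.4]
26 397 [-2.4 12.2]
ball 1476 [640.3 123.5 104.1]
bar 38182 [[642.2  88.7 158.2]
 [652.3 123.4 161.4]
 [668.7 157.2 162.8]]
```

>>> drive_tool --pt "0.5 -0.1 0 0" --pt "0.5 -0.12 0 0" --pt "0.5 0 0 0" --pt "0.5 0 0 0" --pt "0.4 0 0 0" --pt "0.3 0 0 0" --pt "0.2 0 0 0" --pt "0.1 0 0 0" --pt "0 0 0 0" --pt "0 0 0 0"

```text
clock: 3.83
eef_pos: [623.8, 123.6, 114.2]
tcp_rot: [3.142, 0.0, 0.018]
contact_force: [-0.2, 1.6, -0.4]
opening: 0.695
```

>>> drive_tool --pt "0.13 0 0 0" --pt "0 0 0 0" --pt "0 0 0 0" --pt "0 0 0 0"

```text
clock: 4.17
eef_pos: [625.2, 123.7, 114.3]
tcp_rot: [3.142, 0.0, 0.018]
contact_force: [-0.8, 0.1, 0.3]
opening: 0.699
```

>>> drive_tool --pt "0 0 0 0" --pt "0 0 0 0" --pt "0 0 0 0" --pt "0 0 0 0" --pt "0 0 0 0" --pt "0 0 0 0" --jaw 0.75 --force 20

```text
clock: 4.67
eef_pos: [624.8, 123.5, 114.3]
tcp_rot: [3.141, 0.001, 0.018]
contact_force: [-5.6, -1.6, 4.0]
opening: 0.429
```

The opening (0.43, about 36 mm) is under the ball's diameter and there is a reaction force, so the pads hold it by a corner. I release and check how much lower I can go.

>>> drive_tool --pt "0 0 0 0" --pt "0 0 0 0" --pt "0 0 0 0" --pt "0 0 0 0" --pt "0 0 0 0" --jaw 0.4

```text
clock: 5.08
eef_pos: [625.4, 123.9, 114.3]
tcp_rot: [-3.141, -0.0, 0.018]
contact_force: [-0.8, -0.1, 0.6]
opening: 0.603
```

Run:
```python
from rig import r,cams
from h import *
np.set_printoptions(precision=1,suppress=True)
p=dict(np.load(f'pics/wrist1.npz'));P,uv=cloud(p,p['d'],0,640,0,480);Q=P-[584.3,122.8,247.9]
for z in range(30,66,2):
    k=(abs(Q[:,2]-z)<1)&(abs(Q[:,0])<45)&(abs(Q[:,1])<75)
    o=[]
    for a,b in((0,20),(20,35),(35,45),(45,75)):
        m=k&(abs(Q[:,1])>=a)&(abs(Q[:,1])<b);o.append(np.percentile(Q[m,0],99.5) if m.sum()>5 else 0)
    print(z,np.array(o))
s=r.sense();e=s['eef_pos'];print(e,s['opening'])
p=cams.camera_params('wrist'); im,d=cams.grab_frame('wrist');np.savez('pics/wrist2.npz',im=im,d=d,**p)
cv2.imwrite('pics/wrist2.png',im[:,:,::-1])
P,uv=cloud(p,d,0,640,0,480)
g=(im[uv[:,1],uv[:,0]].max(1)<70)&(np.linalg.norm(P-[639.5,123.4,105],axis=1)<24)
if g.sum()>50:print('ball',g.sum(),sphere(P[g],20,[639.2,123.3,105.]))
p=cams.camera_params('side'); im,d=cams.grab_frame('side')
print('side',ball(p,im,d,(290,315,250,275),20))
im=im[190:330,230:390,::-1];cv2.imwrite('pics/side2.png',cv2.resize(im,None,fx=4,fy=4,interpolation=2))
```

```text
30 [ 0.  13.6 14.9  8.9]
32 [ 0.  15.1 15.1 13.4]
34 [ 0.  15.  15.2 13.9]
36 [ 0.  13.9 15.3 14.9]
38 [ 0.  13.9 13.8 15.4]
40 [ 0.  14.  13.6 15.5]
42 [ 0.  13.9 13.8 15. ]
44 [ 0.  13.9 14.1 14.1]
46 [ 0.  13.8 14.1 14.3]
48 [ 0.  17.5 13.9 14.2]
50 [ 0.  18.4  0.  14.3]
52 [ 0.  18.7  0.  14.5]
54 [10.5 18.8  0.  14.5]
56 [18.  18.9  0.  14.6]
58 [18.3 18.9  0.  14.5]
60 [18.6 18.9  0.  14.6]
62 [18.5 18.9  0.  14.5]
64 [18.5 19.1  0.  14.6]
[625.4 123.9 114.3] 0.6027919236463429
ball 2921 [639.9 123.4 104. ]
side (array([625.2, 163.6, 145.1]), np.int64(123), np.float64(2.045388012091436), array([293, 250]), array([314, 274]))
```

View pics/side2.png

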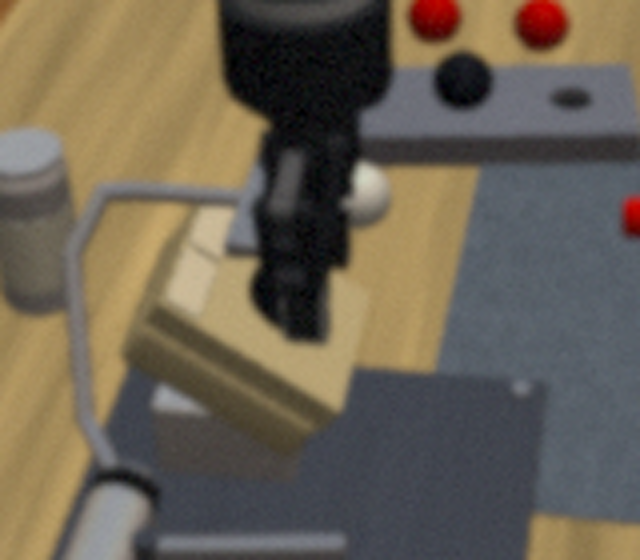

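>>> drive_tool --pt "-0.3 0 0 0" --pt "0 0.05 0 0" --pt "0 0 0.3 0" --pt "0 0 0.4 0" --pt "0 0 0 0" --pt "0 0 0 0" --pt "0 0 0 0"

```text
clock: 5.77
eef_pos: [622.2, 123.1, 107.1]
tcp_rot: [3.142, 0.0, 0.018]
contact_force: [-0.1, -0.0, 0.1]
opening: 0.601
```

>>> drive_tool --pt "0 0 0 0" --pt "0 0 0 0" --pt "0 0 0 0" --pt "0 0 0 0" --pt "0 0 0 0" --pt "0 0 0 0" --jaw 0.56 --force 20

```text
clock: 6.27
eef_pos: [622.3, 123.2, 107.4]
tcp_rot: [-3.142, -0.0, 0.018]
contact_force: [-0.4, 0.2, -0.6]
opening: 0.442
```

>>> drive_tool --pt "0 0 0 0" --pt "0 0 0 0" --pt "0 0 0 0" --pt "0 0 0 0" --pt "0 0 0 0" --pt "0 0 0 0" --jaw 0.62

```text
clock: 6.77
eef_pos: [622.4, 123.1, 107.4]
tcp_rot: [-3.142, -0.0, 0.018]
contact_force: [0.2, -0.5, 2.9]
opening: 0.414
```

Run:
```python
from rig import r,cams
from h import *
np.set_printoptions(precision=1,suppress=True)
s=r.sense();e=s['eef_pos'];print(e,s['opening'])
p=cams.camera_params('wrist'); im,d=cams.grab_frame('wrist');np.savez('pics/wrist3.npz',im=im,d=d,**p)
cv2.imwrite('pics/wrist3.png',im[:,:,::-1])
P,uv=cloud(p,d,0,640,0,480);Q=P-e
g=(im[uv[:,1],uv[:,0]].max(1)<70)&(np.linalg.norm(P-[639.5,123.4,105],axis=1)<22)&(abs(Q[:,1])<15)
print('ball',g.sum(),sphere(P[g],20,[639.2,123.3,105.]))
for z in range(-14,40,4):
    k=(abs(Q[:,2]-z)<2)&(abs(Q[:,0])<12.5)&(abs(Q[:,1])<40)
    a=Q[k];
    for sg in(1,-1):
        b=a[a[:,1]*sg>0]
        if len(b)>10:print(z,sg,len(b),'y',np.percentile(b[:,1]*sg,[2,98]),'x',np.percentile(b[:,0],[2,98]))
print(proj(p,[[639.2,123.4,104.5],[634,103,105],[634,143,105]]))
```

```text
[622.4 123.1 107.4] 0.4137893375589948
ball 2532 [639.8 123.4 103.7]
14 1 22 y [17.4 17.7] x [-10.8  -6.8]
14 -1 17 y [17.4 17.8] x [-10.6  -6.4]
18 1 47 y [17.2 19.4] x [-11.6  -4.5]
18 -1 58 y [17.5 19.9] x [-10.9  -3.6]
22 1 175 y [17.3 19.3] x [-10.9  -2.1]
22 -1 181 y [17.6 19.8] x [-10.1  -1.8]
26 1 26 y [18.9 19.2] x [-7.   0.7]
26 -1 24 y [18.9 19.3] x [-5.7  1.4]
34 1 69 y [32.5 38.2] x [-12.3   6.9]
34 -1 92 y [31.8 38.4] x [-11.    8.4]
38 1 1797 y [32.6 39.8] x [-11.3   7.6]
38 -1 1833 y [32.4 39.8] x [-10.    9.4]
[[319.6 291.7]
 [381.7 308.1]
 [259.2 306. ]]
```

View pics/wrist3.png

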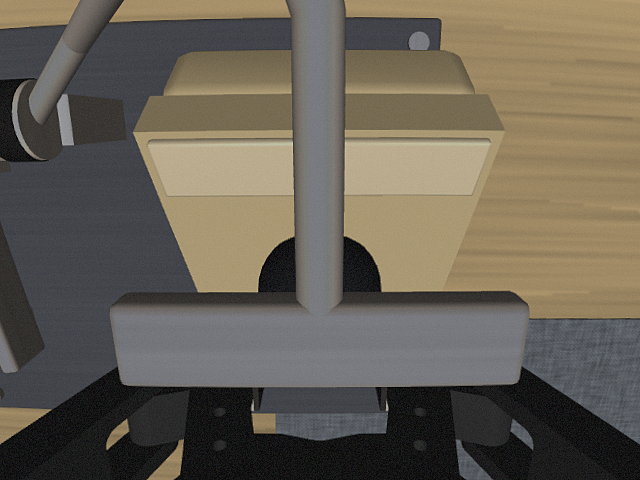

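The wrist view shows the bar with its front edge at row ~387, the fingers just in front of it and the ball top at (320,265) still seated. The pads are at ±17.4 mm, holding the ball ahead of its equator. I'll try a small lift along the socket's axis.

>>> drive_tool --pt "-0.06 0 -0.08 0" --pt "-0.06 0 -0.08 0" --pt "-0.06 0 -0.08 0" --pt "-0.06 0 -0.08 0" --pt "-0.06 0 -0.08 0" --pt "0 0 0 0" --pt "0 0 0 0"

```text
clock: 7.4
eef_pos: [619.2, 123.1, 111.3]
tcp_rot: [-3.142, -0.0, 0.018]
contact_force: [-0.6, 0.2, -0.4]
opening: 0.414
```

```bash
cat > bl.py <<'E'
from rig import r,cams
from h import *
import sys
np.set_printoptions(precision=1,suppress=True)
def wb(guess,rad=24,R=20,save=None):
    s=r.sense();e=s['eef_pos'];print('tcp',e,'open',round(float(s['opening']),3),'F',s['contact_force'])
    p=cams.camera_params('wrist'); im,d=cams.grab_frame('wrist')
    P,uv=cloud(p,d,0,640,0,480);Q=P-e
    # keep only what lies between the pads laterally (not fingers)
    g=(im[uv[:,1],uv[:,0]].max(1)<70)&(np.linalg.norm(P-guess,axis=1)<rad)&(abs(Q[:,1])<15)
    c=sphere(P[g],R,np.array(guess,float));print('ball',g.sum(),c,'rms',np.std(np.linalg.norm(P[g]-c,axis=1)),'rel',c-e)
    if save:cv2.imwrite(save,im[:,:,::-1])
E
python3 -c "
from bl import *
wb([636.5,123.4,108])"
```

```text
tcp [619.2 123.1 111.3] open 0.414 F [-0.6  0.2 -0.4]
ball 1503 [636.6 123.3 107.7] rms 0.3620014771133951 rel [17.4  0.3 -3.6]
```

The ball followed the tool, moving (−3.2, 0, +4) mm. I continue along the axis and out.

>>> drive_tool --pt "-0.17 0 -0.25 0" --pt "-0.29 0 -0.41 0" --pt "-0.4 0 -0.57 0" --pt "-0.57 0 -0.82 0" --pt "-0.57 0 -0.82 0" --pt "-0.57 0 -0.82 0" --pt "-0.57 0 -0.82 0" --pt "-0.57 0 -0.6 0" --pt "-0.4 0 -0.2 0" --pt "-0.2 0 0 0" --pt "0 0 0 0"

```text
clock: 8.37
eef_pos: [575.6, 122.3, 164.5]
tcp_rot: [-3.142, 0.0, 0.018]
contact_force: [-0.4, 0.1, -0.4]
opening: 0.412
```

```bash
python3 -c "
from bl import *
e=r.sense()['eef_pos']
wb(e+[17,0.3,-3.6])"
```

```text
tcp [575.6 122.3 164.5] open 0.412 F [-0.4  0.1 -0.4]
ball 10770 [593.1 122.6 160.7] rms 0.4593592210655532 rel [17.5  0.3 -3.8]
```

>>> drive_tool --pt "-0.22 1.0 0 0" --pt "-0.45 2.0 0 0" --pt "-0.67 3.0 0 0" --pt "-0.78 3.5 0 0" --pt "-0.78 3.5 0 0" --pt "-0.78 3.5 0 0" --pt "-0.78 3.5 0 0" --pt "-0.78 3.5 0 0" --pt "-0.67 3.0 0 0" --pt "-0.56 2.5 0 0" --pt "-0.34 1.6 0 0" --pt "-0.22 1.0 0 0"

```text
clock: 9.42
eef_pos: [510.5, -197.3, 164.0]
tcp_rot: [3.141, 0.001, 0.016]
contact_force: [0.3, 0.2, -1.3]
opening: 0.413
```

>>> drive_tool --pt "0 0 0.5 0" --pt "0 0 1 0" --pt "0 0 1.5 0" --pt "0 0 1.5 0" --pt "0 0 1.5 0" --pt "0 0 1 0" --pt "0 0 0.5 0" --pt "0 0 0 0" --pt "0 0 0 0"

```text
clock: 10.17
eef_pos: [511.6, -194.4, 89.3]
tcp_rot: [-3.141, 0.0, 0.018]
contact_force: [-0.1, -1.1, -0.6]
opening: 0.41
```

```bash
python3 -c "
from bl import *
e=r.sense()['eef_pos']
wb(e+[17,0.3,-3.6],save='pics/w4.png')
p=cams.camera_params('wrist');im,d=cams.grab_frame('wrist')
P,uv=cloud(p,d,0,640,0,480);k=(abs(P[:,2]-24)<3);print(np.median(P[k,2]))
for b,c,R in(('fresh',[595.8,-188.3,38.3],20),('big',[664.8,-176.8,45],26)):
    g=(im[uv[:,1],uv[:,0]].max(1)<70)&(np.linalg.norm(P-c,axis=1)<R+4);print(b,g.sum(),sphere(P[g],R,np.array(c)))
print(proj(p,[[526.6,-199.9,24]]))
"
```

```text
tcp [ 511.6 -194.4   89.3] open 0.41 F [-0.1 -1.1 -0.6]
ball 10788 [ 529.1 -194.1   85.5] rms 0.4594073516849546 rel [17.5  0.3 -3.8]
23.477644119280463
fresh 8256 [ 596.9 -187.9   37.3]
big 0 [ 664.8 -176.8   45. ]
[[331.  244.7]]
```

View pics/w4.png

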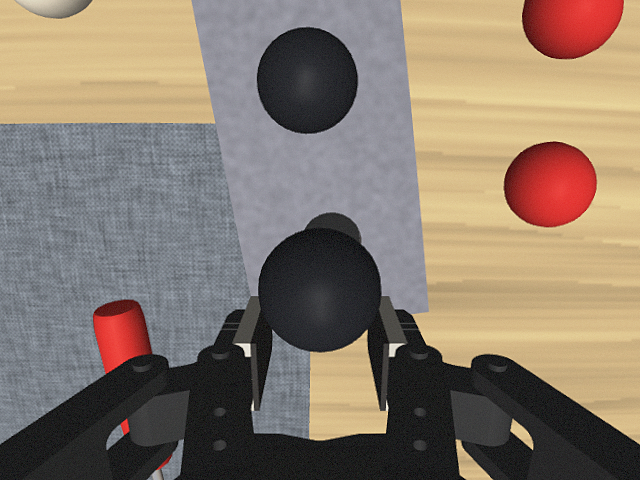

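The view shows the held ball at (320,290), the dimple peeking out at (333,235) and the fresh ball at (307,80). I correct the lateral offset and go down.

>>> drive_tool --pt "-0.15 0.25 0.3 0" --pt "0 0.29 0.6 0" --pt "0 0 0.9 0" --pt "0 0 0.9 0" --pt "0 0 0.6 0" --pt "0 0 0.3 0" --pt "0 0 0 0" --pt "0 0 0 0"

```text
clock: 10.93
eef_pos: [509.9, -200.2, 53.0]
tcp_rot: [-3.141, 0.001, 0.018]
contact_force: [-0.0, -0.4, -0.4]
opening: 0.409
```

```bash
python3 -c "
from bl import *
e=r.sense()['eef_pos']
wb(e+[17,0.3,-3.6])"
```

```text
tcp [ 509.9 -200.2   53. ] open 0.409 F [-0.  -0.4 -0.4]
ball 10776 [ 527.4 -199.9   49.3] rms 0.4654479106789079 rel [17.5  0.3 -3.8]
```

>>> drive_tool --pt "0.03 -0.04 0.3 0" --pt "0 0 0.4 0" --pt "0 0 0.25 0" --pt "0 0 0.12 0" --pt "0 0 0.08 0" --pt "0 0 0 0" --pt "0 0 0 0"

```text
clock: 11.57
eef_pos: [510.4, -199.9, 41.9]
tcp_rot: [-3.142, 0.0, 0.018]
contact_force: [-0.2, -0.1, -1.1]
opening: 0.412
```

>>> drive_tool --pt "0 0 0.05 0" --pt "0 0 0 0" --pt "0 0 0 0"

```text
clock: 11.82
eef_pos: [510.4, -199.9, 41.5]
tcp_rot: [3.142, -0.0, 0.018]
contact_force: [-0.3, 0.8, 0.1]
opening: 0.411
```

>>> drive_tool --pt "0 0 0 0" --pt "0 0 0 0" --pt "0 0 0 0" --pt "0 0 0 0" --pt "0 0 0 0" --jaw 0.45

```text
clock: 12.23
eef_pos: [510.4, -199.9, 41.4]
tcp_rot: [3.142, -0.0, 0.018]
contact_force: [-0.1, 0.8, 0.8]
opening: 0.548
```

```bash
python3 -c "
from bl import *
e=r.sense()['eef_pos']
wb(e+[17,0.3,-3.6])"
```

```text
tcp [ 510.4 -199.9   41.4] open 0.548 F [-0.1  0.8  0.8]
ball 10682 [ 527.8 -199.6   37.3] rms 0.4628975452588846 rel [17.4  0.3 -4.2]
```

The worn ball is seated at z 37.3 in the wrist view, the same as the fresh ball. I rise, and meanwhile locate grip and trigger from the stored wrist view.

>>> drive_tool --pt "0 0 -0.5 0" --pt "0 0 -1.5 0" --pt "0 0 -3 0" --pt "0 0 -4 0" --pt "0 0 -4 0" --pt "0 0 -3 0" --pt "0 0 -1 0"

```text
clock: 12.87
eef_pos: [512.4, -200.7, 216.8]
tcp_rot: [3.139, -0.007, 0.018]
contact_force: [1.1, 0.2, 0.7]
opening: 0.551
```

Run:
```python
from h import *
np.set_printoptions(precision=1,suppress=True)
th=.018;R=np.array([[np.cos(th),-np.sin(th)],[np.sin(th),np.cos(th)]]);O=np.array([592.8,202.6])
for n,b in(('wrist1',[.8,.2]),('top0',[0,0])):
    p=dict(np.load(f'pics/{n}.npz'));P,uv=cloud(p,p['d'],0,640,0,480)
    S=(P[:,:2]-b-O)@R
    for nm,lo,hi,ya,yb in(('grip',76,90,68,125),('trig',72,86,20,75)):
        k=(P[:,2]>lo)&(P[:,2]<hi)&(S[:,1]>ya)&(S[:,1]<yb)&(S[:,0]>-60)&(S[:,0]<75)
        for x in range(-45,75,12):
            q=k&(abs(S[:,0]-x)<3)
            if q.sum()>3:print(n,nm,x,q.sum(),np.percentile(S[q,1],[3,97]),np.median(P[q,2]))
```

```text
wrist1 grip -21 45 [ 86.3 103.3] 81.15059008104302
wrist1 grip -9 275 [ 84.3 105.7] 82.89593056681245
wrist1 grip 3 284 [ 84.2 105.7] 82.76495903041992
wrist1 grip 15 284 [ 84.9 105.4] 82.95845951999013
wrist1 grip 27 299 [ 84.8 105.9] 82.86456559099776
wrist1 grip 39 307 [ 84.8 105.6] 82.71932836858473
wrist1 grip 51 307 [ 84.9 105.9] 82.78021574496891
wrist1 grip 63 323 [ 84.8 106.1] 82.85344538765806
wrist1 trig 3 122 [49.7 56.7] 79.85708594001886
wrist1 trig 15 132 [51.2 59.3] 79.60254645081494
wrist1 trig 27 128 [52.9 60.6] 79.67096790184829
wrist1 trig 39 137 [55.4 62.8] 79.90234140969875
wrist1 trig 51 143 [56.8 64.4] 79.7616671086845
wrist1 trig 63 143 [58.9 66.7] 79.7326254869087
top0 grip -21 26 [ 87.7 104.7] 80.90473323598496
top0 grip -9 47 [ 85.7 107.4] 83.59546229266357
top0 grip 3 49 [ 85.7 105.3] 84.0768747289703
top0 grip 15 52 [ 85.5 105.6] 83.45453327201469
top0 grip 27 50 [ 86.  105.5] 83.66205211382162
top0 grip 39 46 [ 85.5 105.8] 83.07797570250453
top0 grip 51 46 [ 85.9 106.1] 83.85160560565204
top0 grip 63 51 [ 83.5 106.2] 83.1787368649774
top0 trig 3 20 [50.3 57.3] 80.33924787341977
top0 trig 15 19 [52. 59.] 80.8249710267413
top0 trig 27 20 [54.4 61. ] 81.13514361550355
top0 trig 39 20 [56.  62.5] 80.77746593971581
top0 trig 51 21 [58.1 65.6] 80.44270567992301
top0 trig 63 21 [59.7 67.3] 80.71309941436355
```

>>> drive_tool --pt "0.4 -1.5 0 0" --pt "0.8 -3.5 0 0" --pt "0.8 -3.5 0 0" --pt "0.8 -3.5 0 0" --pt "0.9 -4 0 0" --pt "0.9 -4 0 0" --pt "0.9 -4 0 0" --pt "0.9 -4 0 0" --pt "0.9 -4 0 0" --pt "0.9 -4 0 0" --pt "0.9 -4 0 0" --pt "0.8 -3.5 0 0" --jaw 0

```text
clock: 13.87
eef_pos: [601.4, 239.4, 211.0]
tcp_rot: [-3.142, 0.0, 0.018]
contact_force: [1.6, -0.7, 0.3]
opening: 0.999
```

>>> drive_tool --pt "0.7 -2.5 0 0" --pt "0.5 -1.5 0 0" --pt "0.2 -0.8 0 0" --pt "0 0 0 0" --pt "0 0 0 0"

```text
clock: 14.28
eef_pos: [614.4, 283.9, 211.0]
tcp_rot: [3.141, 0.001, 0.018]
contact_force: [0.7, -1.4, 0.5]
opening: 1.0
```

>>> drive_tool --pt "0.19 -0.66 0 0" --pt "0 0 1.5 0" --pt "0 0 2.5 0" --pt "0 0 2.5 0" --pt "0 0 1.5 0" --pt "0 0 0.6 0" --pt "0 0 0 0" --pt "0 0 0 0"

```text
clock: 14.95
eef_pos: [617.0, 291.2, 126.1]
tcp_rot: [-3.141, -0.0, 0.017]
contact_force: [-0.4, -0.5, 1.8]
opening: 0.998
```

Within 1 mm. Down 54 mm to z ≈ 72.

>>> drive_tool --pt "-0.05 0.06 0.5 0" --pt "0 0 1 0" --pt "0 0 1.2 0" --pt "0 0 1.2 0" --pt "0 0 0.9 0" --pt "0 0 0.6 0" --pt "0 0 0 0" --pt "0 0 0 0"

```text
clock: 15.62
eef_pos: [615.8, 291.0, 70.7]
tcp_rot: [3.141, 0.001, 0.018]
contact_force: [-0.8, 0.8, -0.4]
opening: 0.999
```

>>> drive_tool --pt "0 0 0 0" --pt "0 0 0 0" --pt "0 0 0 0" --pt "0 0 0 0" --pt "0 0 0 0" --pt "0 0 0 0" --pt "0 0 0 0" --pt "0 0 0 0" --jaw 0.5 --force 35

```text
clock: 16.28
eef_pos: [616.3, 290.5, 72.6]
tcp_rot: [3.141, -0.001, 0.018]
contact_force: [-2.2, -4.5, 4.9]
opening: 0.501
```

>>> drive_tool --pt "0 0 0 0" --pt "0 0 0 0" --pt "0 0 0 0" --pt "0 0 0 0" --jaw 0.65

```text
clock: 16.62
eef_pos: [616.3, 292.2, 73.1]
tcp_rot: [-3.14, -0.001, 0.017]
contact_force: [-3.6, 3.5, 8.2]
opening: 0.457
```

>>> drive_tool --pt "0 0 0 0" --pt "0 0 0 0" --pt "0 0 0 0" --pt "0 0 0 0" --pt "0 0 0 0" --pt "0 0 0 0" --pt "0 0 0 0" --pt "0 0 0 0"

```text
clock: 17.28
eef_pos: [616.3, 292.2, 73.1]
tcp_rot: [-3.14, -0.001, 0.017]
contact_force: [-4.4, 3.1, 7.0]
opening: 0.457
```

Run:
```python
from rig import cams,r
from h import *
np.set_printoptions(precision=1,suppress=True)
th=.018;R=np.array([[np.cos(th),-np.sin(th)],[np.sin(th),np.cos(th)]]);O=np.array([592.8,202.6])
p=cams.camera_params('wrist');im,d=cams.grab_frame('wrist');cv2.imwrite('pics/w5.png',im[:,:,::-1]);P,uv=cloud(p,d,0,640,0,480)
S=(P[:,:2]-[.8,.2]-O)@R;k=(P[:,2]>72)&(P[:,2]<84)&(S[:,1]<84)&(S[:,1]>40)
for x in range(39,76,6):
    q=k&(abs(S[:,0]-x)<2)
    if q.sum()>3:print(x,q.sum(),np.percentile(S[q,1],[3,97]),np.median(P[q,2]))
```

```text
39 362 [68.4 76.2] 80.07274394170952
45 381 [67.6 75.3] 79.9761498344378
51 390 [66.6 74.4] 80.1654404959024
57 409 [65.8 73.5] 80.11848794906435
63 418 [64.8 72.6] 80.10180391409088
69 436 [63.9 71.7] 80.08085626831334
75 422 [61.8 71. ] 83.07861933181294
```

Trigger slope went from +0.153 to −0.15, so it is fully home with the opening stalled at 0.457. I hold a little longer, then release.

>>> drive_tool --pt "0 0 0 0" --pt "0 0 0 0" --pt "0 0 0 0"

```text
clock: 17.58
eef_pos: [616.3, 292.2, 73.1]
tcp_rot: [-3.14, -0.001, 0.018]
contact_force: [-3.4, 3.4, 7.5]
opening: 0.454
```

>>> drive_tool --pt "0 0 0 0" --pt "0 0 0 0" --pt "0 0 0 0" --pt "0 0 0 0" --pt "0 0 0 0" --pt "0 0 0 0" --pt "0 0 0 0" --pt "0 0 0 0" --jaw 0

```text
clock: 18.25
eef_pos: [616.1, 291.3, 71.6]
tcp_rot: [-3.141, -0.0, 0.018]
contact_force: [0.5, -0.8, -1.3]
opening: 1.003
```

Run:
```python
from rig import cams,r
from h import *
np.set_printoptions(precision=1,suppress=True)
th=.018;R=np.array([[np.cos(th),-np.sin(th)],[np.sin(th),np.cos(th)]]);O=np.array([592.8,202.6])
p=cams.camera_params('wrist');im,d=cams.grab_frame('wrist');P,uv=cloud(p,d,0,640,0,480)
S=(P[:,:2]-[.8,.2]-O)@R;k=(P[:,2]>72)&(P[:,2]<84)&(S[:,1]<84)&(S[:,1]>40)
for x in range(39,70,12):
    q=k&(abs(S[:,0]-x)<2)
    if q.sum()>3:print(x,q.sum(),np.percentile(S[q,1],[3,97]),np.median(P[q,2]))
```

```text
39 351 [56.2 63.8] 80.13198490744875
51 372 [58.2 65.7] 80.08329837443188
63 413 [60.  67.6] 80.11541079516292
```

The trigger sprang back (slope +0.16). Now I rise and go to the fresh ball.

>>> drive_tool --pt "0 0 -1 0" --pt "0 0 -2.5 0" --pt "0 0 -4 0" --pt "0 0 -4 0" --pt "0 0 -2 0" --pt "0 0 -0.8 0"

```text
clock: 18.8
eef_pos: [617.9, 292.0, 220.0]
tcp_rot: [-3.139, -0.007, 0.018]
contact_force: [0.4, -0.1, 0.4]
opening: 0.999
```

>>> drive_tool --pt "-0.2 2 0 0" --pt "-0.4 4 0 0" --pt "-0.4 4.1 0 0" --pt "-0.4 4.1 0 0" --pt "-0.4 4.1 0 0" --pt "-0.4 4.1 0 0" --pt "-0.4 4.1 0 0" --pt "-0.4 4.1 0 0" --pt "-0.4 4.1 0 0" --pt "-0.4 4.1 0 0" --pt "-0.4 4.1 0 0" --pt "-0.3 3.0 0 0" --jaw 0.35 --force 20

```text
clock: 19.8
eef_pos: [578.2, -171.6, 214.2]
tcp_rot: [3.141, 0.001, 0.017]
contact_force: [0.5, 0.0, 0.0]
opening: 0.65
```

>>> drive_tool --pt "-0.2 1.5 0 0" --pt "-0.1 0.5 0 0" --pt "0 0 0 0" --pt "0 0 0 0"

```text
clock: 20.13
eef_pos: [576.4, -187.6, 214.1]
tcp_rot: [-3.141, 0.001, 0.018]
contact_force: [0.5, 0.8, 0.2]
opening: 0.648
```

>>> drive_tool --pt "0.3 0.1 1.5 0" --pt "0 0 3 0" --pt "0 0 4 0" --pt "0 0 3.5 0" --pt "0 0 2.2 0" --pt "0 0 0.8 0" --pt "0 0 0 0" --pt "0 0 0 0"

```text
clock: 20.8
eef_pos: [580.3, -188.7, 65.1]
tcp_rot: [-3.142, -0.0, 0.019]
contact_force: [0.5, -0.1, -0.1]
opening: 0.65
```

```bash
python3 -c "
from bl import *
wb([596.5,-188,37.5])"
```

```text
tcp [ 580.3 -188.7   65.1] open 0.65 F [ 0.5 -0.1 -0.1]
ball 7730 [ 596.9 -188.    37.3] rms 0.4638499019033156 rel [ 16.6   0.7 -27.8]
```

>>> drive_tool --pt "0 -0.03 0.4 0" --pt "0 0 0.6 0" --pt "0 0 0.6 0" --pt "0 0 0.4 0" --pt "0 0 0.2 0" --pt "0 0 0.1 0" --pt "0 0 0 0" --pt "0 0 0 0"

```text
clock: 21.52
eef_pos: [579.6, -189.5, 41.4]
tcp_rot: [-3.142, 0.0, 0.018]
contact_force: [-0.2, -0.4, -0.5]
opening: 0.653
```

>>> drive_tool --pt "0 0 0 0" --pt "0 0 0 0" --pt "0 0 0 0" --pt "0 0 0 0" --pt "0 0 0 0" --jaw 0.54

```text
clock: 21.93
eef_pos: [579.6, -189.3, 41.5]
tcp_rot: [-3.142, -0.0, 0.018]
contact_force: [1.6, 0.4, 0.7]
opening: 0.457
```

>>> drive_tool --pt "0 0 0 0" --pt "0 0 0 0" --pt "0 0 0 0" --pt "0 0 0 0" --pt "0 0 0 0" --pt "0 0 0 0" --jaw 0.6

```text
clock: 22.43
eef_pos: [579.5, -189.1, 41.4]
tcp_rot: [-3.141, 0.0, 0.018]
contact_force: [-0.7, 5.4, 4.2]
opening: 0.417
```

```bash
python3 -c "
from bl import *
wb([596.5,-188,37.5])"
```

```text
tcp [ 579.5 -189.1   41.4] open 0.417 F [-0.7  5.4  4.2]
ball 10588 [ 596.7 -188.6   36.8] rms 0.46010147070326807 rel [17.2  0.5 -4.6]
```

Gripped (opening stalled at 0.417), with the ball still in its dimple. I lift slowly and check that it follows.

>>> drive_tool --pt "0 -0.04 -0.05 0" --pt "0 0 -0.1 0" --pt "0 0 -0.15 0" --pt "0 0 -0.2 0" --pt "0 0 0 0" --pt "0 0 0 0"

```text
clock: 22.98
eef_pos: [579.7, -189.2, 46.5]
tcp_rot: [3.141, -0.0, 0.018]
contact_force: [-0.4, -0.1, -1.3]
opening: 0.413
```

```bash
python3 -c "
from bl import *
wb([596.5,-188,41.5])"
```

```text
tcp [ 579.7 -189.2   46.5] open 0.413 F [-0.4 -0.1 -1.3]
ball 10586 [ 596.9 -189.    41.7] rms 0.4662504931568136 rel [17.2  0.3 -4.8]
```

>>> drive_tool --pt "0 0 -0.5 0" --pt "0 0 -1 0" --pt "0 0 -2 0" --pt "0 0 -2.5 0" --pt "0 0 -2.5 0" --pt "0 0 -2 0" --pt "0 0 -1 0" --pt "0 0 -0.5 0" --pt "0 0 0 0"

```text
clock: 23.78
eef_pos: [580.0, -189.1, 167.5]
tcp_rot: [3.141, -0.002, 0.018]
contact_force: [0.0, 0.5, 0.2]
opening: 0.415
```

>>> drive_tool --pt "0 -1 0 0" --pt "0 -2 0 0" --pt "0 -3 0 0" --pt "0 -3.4 0 0" --pt "0 -3.4 0 0" --pt "0 -3.4 0 0" --pt "0 -3.4 0 0" --pt "0 -3.4 0 0" --pt "0 -3.0 0 0" --pt "0 -2.5 0 0" --pt "0 -1.5 0 0" --pt "0 -0.8 0 0"

```text
clock: 24.78
eef_pos: [572.7, 121.4, 164.8]
tcp_rot: [3.142, 0.003, 0.02]
contact_force: [0.0, 0.2, -0.4]
opening: 0.416
```

>>> drive_tool --pt "0 0 0 0" --pt "0 0 0 0"

```text
clock: 24.95
eef_pos: [573.4, 118.9, 165.5]
tcp_rot: [3.141, 0.002, 0.019]
contact_force: [0.3, 0.4, -1.1]
opening: 0.419
```

```bash
python3 -c "
from bl import *
e=r.sense()['eef_pos']
wb(e+[17.2,.3,-4.8])"
```

```text
tcp [573.4 118.9 165.5] open 0.419 F [ 0.3  0.4 -1.1]
ball 10592 [590.6 119.2 160.6] rms 0.4665269169275985 rel [17.2  0.3 -4.8]
```

>>> drive_tool --pt "0.3 -0.15 0.2 0" --pt "0.5 -0.18 0.27 0" --pt "0.4 0 0.2 0" --pt "0.29 0 0.1 0" --pt "0.23 0 0.33 0" --pt "0.4 0 0.57 0" --pt "0.52 0 0.74 0" --pt "0.52 0 0.74 0" --pt "0.46 0 0.65 0" --pt "0.29 0 0.41 0" --pt "0.17 0 0.25 0" --pt "0 0 0 0"

```text
clock: 26.0
eef_pos: [614.8, 122.9, 120.9]
tcp_rot: [3.141, 0.001, 0.018]
contact_force: [-0.4, -0.4, -0.2]
opening: 0.417
```

>>> drive_tool --pt "0 0 0 0" --pt "0 0 0 0"

```text
clock: 26.17
eef_pos: [614.8, 123.0, 122.0]
tcp_rot: [-3.142, -0.0, 0.018]
contact_force: [0.1, 0.1, -0.4]
opening: 0.412
```

```bash
python3 -c "
from bl import *
e=r.sense()['eef_pos']
wb(e+[17.2,.3,-4.8],save='pics/w6.png')"
```

```text
tcp [614.8 123.  122. ] open 0.412 F [ 0.1  0.1 -0.4]
ball 2475 [632.2 123.3 117.2] rms 0.3674211588281502 rel [17.3  0.3 -4.8]
```

View pics/w6.png

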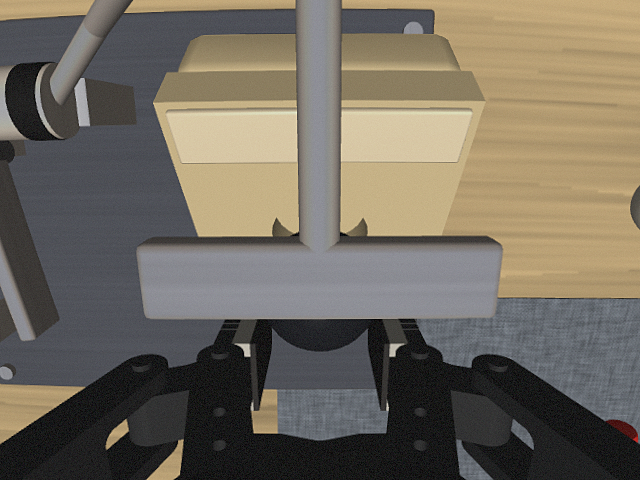

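The view shows the ball at (320,335) under the bar, with the socket's rim visible at (280,228) and (360,228). About 15 mm remains along the axis.

>>> drive_tool --pt "0 0 0.15 0" --pt "0.1 0 0.2 0" --pt "0.17 0 0.25 0" --pt "0.17 0 0.25 0" --pt "0.12 0 0.17 0" --pt "0.06 0 0.08 0" --pt "0 0 0 0" --pt "0 0 0 0"

```text
clock: 26.88
eef_pos: [621.0, 123.1, 110.7]
tcp_rot: [3.142, 0.0, 0.018]
contact_force: [0.1, -0.1, -1.7]
opening: 0.413
```

```bash
python3 -c "
from bl import *
e=r.sense()['eef_pos']
wb(e+[17.2,.3,-4.8])"
```

```text
tcp [621.  123.1 110.7] open 0.413 F [ 0.1 -0.1 -1.7]
ball 1991 [638.1 123.4 105.9] rms 0.39460132172013823 rel [17.   0.3 -4.7]
```

>>> drive_tool --pt "0.05 0 0.06 0" --pt "0.05 0 0.06 0" --pt "0.04 0 0.05 0" --pt "0 0 0 0" --pt "0 0 0 0"

```text
clock: 27.35
eef_pos: [622.4, 123.1, 109.1]
tcp_rot: [3.142, 0.0, 0.018]
contact_force: [0.3, -0.5, -0.3]
opening: 0.411
```

```bash
python3 -c "
from bl import *
e=r.sense()['eef_pos']
wb(e+[17.2,.3,-4.8])"
```

```text
tcp [622.4 123.1 109.1] open 0.411 F [ 0.3 -0.5 -0.3]
ball 2391 [639.5 123.4 104.3] rms 0.4090181203444519 rel [17.1  0.3 -4.7]
```

Within about 0.5 mm of the seat. I open gently.

>>> drive_tool --pt "0 0 0.03 0" --pt "0 0 0 0" --pt "0 0 0 0" --pt "0 0 0 0" --pt "0 0 0 0" --pt "0 0 0 0" --jaw 0.48

```text
clock: 27.9
eef_pos: [622.4, 123.1, 108.8]
tcp_rot: [-3.142, -0.0, 0.018]
contact_force: [0.5, 0.7, -0.2]
opening: 0.523
```

>>> drive_tool --pt "0 0 0 0" --pt "0 0 0 0" --pt "0 0 0 0" --pt "0 0 0 0" --jaw 0.35

```text
clock: 28.23
eef_pos: [622.4, 123.1, 108.8]
tcp_rot: [-3.142, 0.0, 0.018]
contact_force: [-0.1, -0.3, 1.0]
opening: 0.653
```

```bash
python3 -c "
from bl import *
wb([639.8,123.4,104])"
```

```text
tcp [622.4 123.1 108.8] open 0.653 F [-0.1 -0.3  1. ]
ball 2474 [639.9 123.5 104. ] rms 0.4219675302510151 rel [17.4  0.3 -4.7]
```

Seated at (639.9, 123.5, 104.0), the same as the worn ball measured. I retreat in −x, then up.

>>> drive_tool --pt "-0.3 0 -0.1 0" --pt "-0.6 0 -0.3 0" --pt "-1 0 -0.8 0" --pt "-1.2 0 -1.2 0" --pt "-1.2 0 -2 0" --pt "-1 0 -3 0" --pt "-0.5 0 -3 0" --pt "0 0 -2 0" --pt "0 0 -1 0" --pt "0 0 0 0" --pt "0 0 0 0"

```text
clock: 29.2
eef_pos: [564.0, 122.1, 242.7]
tcp_rot: [-3.141, -0.0, 0.018]
contact_force: [-0.7, -0.0, -1.1]
opening: 0.655
```

Run:
```python
from rig import r,cams
from h import *
np.set_printoptions(precision=1,suppress=True)
p=cams.camera_params('side');im,d=cams.grab_frame('side')
for b,c,R in(('socket',[639.2,123.4,104.8],20),('park',[526.7,-199.9,38.3],20),('big',[664.8,-176.8,46],26)):
    P,uv=cloud(p,d,0,640,0,480);g=(im[uv[:,1],uv[:,0]].max(1)<70)&(np.linalg.norm(P-c,axis=1)<R+4);print(b,g.sum(),sphere(P[g],R,np.array(c)))
cv2.imwrite('pics/side7.png',im[:,:,::-1])
```

```text
socket 265 [639.3 123.2 105.4]
park 154 [ 526.6 -200.2   39.2]
big 285 [ 664.7 -176.7   46.5]
```

View pics/side7.png

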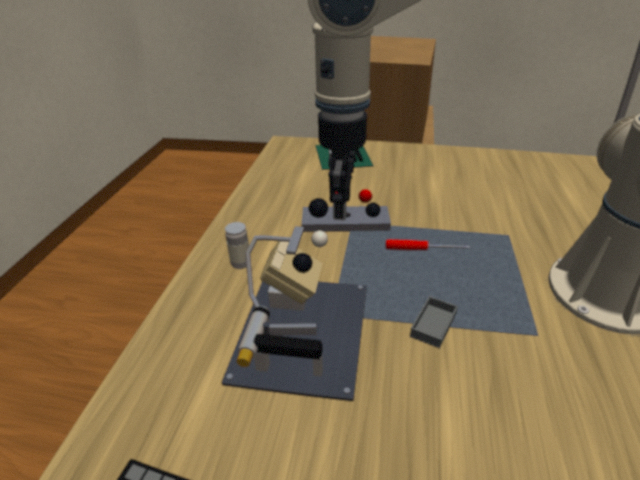

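The side view shows a ball in the socket at (302,262), one in the near dimple at (373,210) and the big ball untouched at (318,208). The trigger is released and the robot touches nothing.

```bash
python3 -c "
from rig import job
print(job.sign_off())"
```

```text
the job is handed in; nothing more can be done
None
```

The job is done in the order asked and handed in at about 29 s of the 72 s allowed; no verdict was reported.

- **Worn ball:** I drew it out along the socket's axis and set it in the tray's empty dimple. The last side view puts it at (526.6, −200.2, 39.2), within about 1 mm of the parking point.
- **Trigger:** I squeezed it fully home, through about 0.30 rad as measured in the wrist view, and held it for about 1 s. A second look showed it had sprung back.
- **Fresh ball:** It sits in the socket at (639.3, 123.2, 105.4), within 1 mm of where the worn ball sat at the start.
- **Rest of the scene:** The big ball has not moved, I saw no sign of contact with the nozzle, and the robot was touching nothing at hand-in.

- **First grip:** The pads first caught the worn ball only by a corner, pushing on it with about 7 N. I let go at once, and the ball stayed in its socket. I then gripped again lower down.
- **Off-centre grips:** The nozzle forced me to hold both balls off-centre, about 17 mm ahead of the tool point, with 20 N. Neither ball slipped.
- **Camera disagreement:** The wrist and side cameras differ by about 1 mm, up to 2 mm in height, which is within their calibration.

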